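# Find the box whose lid no longer holds

### The job

One of the two wooden boxes has a worn lid hinge. Find it by testing: lift a lid by its pull to about half open (some 30 degrees), let go of it so that it stands by itself, then press down lightly, with about 5 N and never more than 12 N, on the board near its front edge. The sound lid must get this test, keep its angle while the press lasts a second, and be left standing half open by itself; push the lid that gives way shut, fully home, just as gently, and leave the other things where they are.

Things in the scene. Friction and masses are not known exactly. Their poses are not given: they have to be found in the camera images.
- lid_1 (a joint): opening angle of box_1's lid: 0 fully shut on the thin felt seal of the rim, growing as its front rises, stop at 1.0 rad, half open 0.5. Starts at 0.05 to 0.2. Both lids rub in their hinges and stay where left under their own weight; a worn hinge gives way to 1 to 4 N pressed down near the lid's front, a sound one only at 13 N or more; lifting the sound lid takes 15 to 22 N at the pull
- box_1: one of two outwardly identical wooden countertop boxes, 190 (x) x 200 (y) x 70 mm high, on four soft rubber feet held to the worktop: it sinks about 2 mm under 10 N and rises up to 2 mm when pulled; the origin is the centre of its underside, -x is its front (towards the robot when not turned), z up. Nothing in its name or look tells which box has the worn hinge
- pull_1 (a point): grip point of lid_1's steel pull, an upright flat-sided block 20 mm wide (y), 16 mm thick (x), standing 44 mm out of the board's upper face at mid-width, its middle 20 mm behind the front edge. The point is on its middle line 28 mm above that face; from the hinge axis it lies 180 mm along the lid's -x and 37 mm along its z. Axes turn with the lid (y along the hinge)
- front_1 (a point): point on the upper face of lid_1's wooden board (196 deep, 206 wide, 9 mm thick) at mid-width, at the foot of the pull, 20 mm behind the front edge; from the hinge axis 180 mm along the lid's -x and 9 mm along its z. The face is clear for pressing from 20 to 95 mm along y on either side. Axes turn with the lid
- hinge_1 (a point): middle of the hinge axis of lid_1, 70 mm above the worktop, 99 mm behind the box's centre; the axis runs along the box's y; the point does not turn with the lid
- lid_2 (a joint): opening angle of box_2's lid: 0 fully shut on the thin felt seal of the rim, growing as its front rises, stop at 1.0 rad, half open 0.5. Starts at 0.05 to 0.2. Both lids rub in their hinges and stay where left under their own weight; a worn hinge gives way to 1 to 4 N pressed down near the lid's front, a sound one only at 13 N or more; lifting the sound lid takes 15 to 22 N at the pull
- box_2: one of two outwardly identical wooden countertop boxes, 190 (x) x 200 (y) x 70 mm high, on four soft rubber feet held to the worktop: it sinks about 2 mm under 10 N and rises up to 2 mm when pulled; the origin is the centre of its underside, -x is its front (towards the robot when not turned), z up. Nothing in its name or look tells which box has the worn hinge
- pull_2 (a point): grip point of lid_2's steel pull, an upright flat-sided block 20 mm wide (y), 16 mm thick (x), standing 44 mm out of the board's upper face at mid-width, its middle 20 mm behind the front edge. The point is on its middle line 28 mm above that face; from the hinge axis it lies 180 mm along the lid's -x and 37 mm along its z. Axes turn with the lid (y along the hinge)
- front_2 (a point): point on the upper face of lid_2's wooden board (196 deep, 206 wide, 9 mm thick) at mid-width, at the foot of the pull, 20 mm behind the front edge; from the hinge axis 180 mm along the lid's -x and 9 mm along its z. The face is clear for pressing from 20 to 95 mm along y on either side. Axes turn with the lid
- hinge_2 (a point): middle of the hinge axis of lid_2, 70 mm above the worktop, 99 mm behind the box's centre; the axis runs along the box's y; the point does not turn with the lid
- pepper_mill: bystander to be left alone: turned wooden pepper mill, 58 mm across, 150 mm high, standing loose on the worktop; origin at the centre of its underside
- espresso_cup: bystander to be left alone: small cup with a handle, 62 x 87 x 51 mm, standing loose on the worktop; origin at the centre of its underside
- honey_jar: bystander to be left alone: round jar with a screw lid, 60 mm across, 85 mm high, standing loose on the worktop; origin at the centre of its underside
- lime: bystander to be left alone: lime, 57 x 46 x 45 mm, standing loose on the worktop; origin at the centre of its underside

How it is judged:
On the way, in this order (a step that is already met when the one before it is completed fails the run):
1. the sound lid has been lifted to about half open (0.33 to 0.72 rad) and stands there by itself, touched by nothing (value of joint lid_2 between 0.33 and 0.72 rad and velocity of joint lid_2 between -0.03 and 0.03 rad/s and contact force between anything else and lid_2_c0 below 0.1 N and contact force between anything else and lid_2_c1 below 0.1 N), for 0.3 s.
2. the sound lid is pressed on its board with at least 3 N for 0.4 s and keeps its half-open angle (value of joint lid_2 between 0.33 and 0.72 rad and velocity of joint lid_2 between -0.03 and 0.03 rad/s and contact force between the fingers and lid_2_c0 above 3 N), for 0.4 s.
At the end, for the whole second after the job is handed in: the sound lid, having been released and pressed as above, stands still by itself between 0.33 and 0.72 rad; the lid with the worn hinge is shut to within 0.015 rad; both are released (all of step 1 and velocity of joint lid_1 between -0.03 and 0.03 rad/s and value of joint lid_1 below 0.015 rad); the robot touches nothing.
It fails at once if a lid board is pressed or struck with more than 12 N (contact force between anything else and lid_1_c0 above 12 N or contact force between anything else and lid_2_c0 above 12 N).
It fails at once if a bystander is moved by more than 30 mm (distance of any of pepper_mill, espresso_cup, honey_jar, lime from where it was at the start of the episode above 0.03 m).
It also fails if it takes over 70 s, if anything falls off the work surface, if the arm or the gripper's body presses on something with over 40 N, if the wrist force passes 120 N, or if a joint passes its speed limit or range.

### The arm

A 7-joint arm with a two-finger parallel gripper is mounted at the origin on a cart in front of the work surface, level with it; the furniture and walls round the work are solid. World frame = base frame: x ahead of the robot, y to its left, z up, the work surface at z = 0. Lengths are in m, angles in rad, forces in N, time in s.
With the tool pointing down it reaches from about 0.425 to 0.925 m from the base axis. Payload 6.8 kg.
Tool frame: the origin (TCP) lies midway between the tips of the shut fingers; the grasp point (between the pads) lies 19 mm behind it; y points along the fingers, z is the direction in which the jaws open and shut, and the axes are right-handed (so a half turn about y gives the same grasp; the last joint's range is limited). The gripper opens to 85 mm and grips with 20 to 120 N. Pads are 22 mm wide; open, the fingers measure 114 mm over their backs; the gripper's body (76 mm by 85 mm) begins 54 mm behind the grasp point. The pads swing forward as they close: fully open they stand 13 mm farther back than shut.
Start: joints at [-1.413, 0.477, 0.022, 1.555, -0.011, 1.109, -0.083], TCP at [0.177, 0.651, 0.231] pointing down, gripper open.
Joint ranges: [-2.96, 2.96], [-0.34, 2.1], [-1.41, 1.46], [0.24, 2.44], [-1.37, 4.51], [0.17, 1.92], [-2.96, 2.96]. Speed limits (rad/s): [2.39, 2.39, 3.14, 3.14, 3.14, 3.14, 3.14].

### API

Orientations are given as a unit quaternion [w, x, y, z].
In Python, from station import bot gives the robot as it stands. The module is installed in compiled form; this text tells all that it offers.
- The arm moves only by the shell command python3 -m crank 'ROWS' [FORCE]. ROWS is JSON, a list of rows, each an object with "linear": the shift along the tool's x, y, z in m, a list of three; "dr": the turn, a rotation vector about the tool's x, y, z in degrees, a list of three; "hand": the gripper command: -1 is shut, 1 is fully open, values between are in proportion. A call has 1 to 10 rows; each row is the pose to reach, as a shift and turn from the pose commanded when the call began, along the tool's axes at that moment; what a row does not reach only later rows make up. A row lasts 1/12 s, in which the tool goes at most 41.7 mm and 7.16 degrees, less where a joint would pass 70% of its speed; a pose out of reach is approached as far as the arm can. A call with a gripper value outside its range is refused whole. The fingers move at their own pace and stop on an object; FORCE is the grip in N (left out, the last holds). Time passes only in rows, so rows that repeat a pose let the fingers close. It gives the time, the measured TCP pose, the force and the opening at its end, in the units of the state.
- bot.get_obs(): the state, without advancing time (a new reading comes with each control period).
- bot.read_camera(name): name is "scene" or "top" or "wrist"; returns the picture (400x640x3 uint8, blue, green, red); there is no depth.
- bot.camera_params(name): a dict with "K" (3x3 intrinsics, pixels), "R" (3x3) and "t" (3): a world point X has camera coordinates R X + t; the wrist camera has in their place "hand_eye" (4x4, takes a point from camera to tool coordinates, whose origin is the TCP and whose axes are the tool frame's). Camera axes: x right, y down, z forward; pixel columns grow to the right and rows downward; lengths in m; the calibration is good to about 2 mm. A picture is of the moment at which its call begins: read the wrist's pose just before it. camera_params takes no time and is no camera call.
- bot.hand_in(): hands the job in, once; it reports no verdict.
Trained networks look in the newest picture that a camera, given by its name, has taken for a name from the list of things; names that differ only in an ending like _2 or _b are one class to them, and where a whole thing is asked for, a point or a joint stands for the part that bears it (a point fixed in the world has none). Each returns a list of dicts, best first, with "score" (0 to 1); they miss things now and then, are a little off and sometimes report something else, mostly with a low value. They report only what shows in the picture. A call takes as long as a camera call.
- bot.search_frame(camera, target): "extent" ([left, top, right, bottom] in pixels, round what is visible of it).
- bot.cut_out(camera, target): "pixels" (400x640 bool, what is visible of it) and "extent" ([left, top, right, bottom] in pixels, round what is visible of it).
- bot.place_of(camera, target): "xy" ([column, row] in pixels: a listed point, or the origin of a listed thing).
The state is a dict: "t": time; "q": joint angles; "joint_vel": joint speeds; "joint_torque": joint torques, N m; "eef_pos": TCP position; "tool_rot": TCP orientation; "contact_force": force on the tool from outside, world axes, zero at the start; "torque": the same for the moment, N m; "gripper_width": opening from 0.0 (shut) to 1.0 (fully open).
Only numpy, scipy, OpenCV 4.12 (cv2) and the standard library are available. Lean on these libraries where they do the work, as an engineer would, in place of code of your own. Each camera call takes 0.05 s, during which the arm holds its last target. There are 200 camera calls.

## Working session

There is one attempt and no reset: what is moved stays moved. The work goes in short steps, Python scripts to look and compute and a shell command to move; the robot and the scene stay as the last step left them, time stands still between calls to the robot, and variables do not carry over. Pictures are saved under pics/ and viewed, about 8 in all and at most 12, crops included, and the job is handed in when it is done.

```bash
mkdir -p pics; cat > h.py <<'E'
import numpy as np, cv2
from scipy.spatial.transform import Rotation as Ro
from station import bot
def cam(n):
    p=bot.camera_params(n)
    if 'R' in p: return np.array(p['K']),np.array(p['R']),np.array(p['t'])
    o=bot.get_obs(); T=np.eye(4); q=o['tool_rot']; T[:3,:3]=Ro.from_quat([q[1],q[2],q[3],q[0]]).as_matrix(); T[:3,3]=o['eef_pos']
    M=np.linalg.inv(T@np.array(p['hand_eye'])); return np.array(p['K']),M[:3,:3],M[:3,3]
def proj(c,X):
    K,R,t=c; u=K@(R@np.array(X)+t); return u[:2]/u[2]
def ray(c,uv):
    K,R,t=c; d=R.T@np.linalg.inv(K)@np.array([uv[0],uv[1],1.]); return -R.T@t,d/np.linalg.norm(d)
def tri(obs):
    A=np.zeros((3,3));b=np.zeros(3);rs=[]
    for c,uv in obs:
        o,d=ray(c,uv);P=np.eye(3)-np.outer(d,d);A+=P;b+=P@o
    X=np.linalg.solve(A,b); return X,[np.linalg.norm(proj(c,X)-uv) for c,uv in obs]
def tool():
    o=bot.get_obs();q=o['tool_rot'];return np.array(o['eef_pos']),Ro.from_quat([q[1],q[2],q[3],q[0]]).as_matrix(),o
E
python3 - <<'E'
from h import *
p,R,o=tool(); print(o); print(R.round(3))
ims=[]
for n in ['scene','top','wrist']:
    c=cam(n); im=bot.read_camera(n); cv2.imwrite(f'pics/{n}0.png',im)
    print(n,'pos',(-c[1].T@c[2]).round(3),'K',c[0][0,0])
    for t in ['box_1','pull_1','front_1','hinge_1','pepper_mill','espresso_cup','honey_jar','lime']:
        print(t,[(round(d['score'],2),np.round(d['xy']).tolist()) for d in bot.place_of(n,t)])
cv2.imwrite('pics/both.png',np.vstack([cv2.resize(cv2.imread(f'pics/{n}0.png'),(480,300)) for n in ['scene','top']]))
E
```

```text
{'t': 0.0, 'q': array([-1.41307431,  0.47779601,  0.02230725,  1.55643566, -0.01149953,
        1.10929041, -0.08311236]), 'joint_vel': array([ 0.00078748,  0.00086522, -0.00114157,  0.00095178, -0.00167236,
       -0.00115743, -0.00045229]), 'joint_torque': array([ 3.79850690e-04, -5.96452904e+01,  1.60761449e+00, -2.81203204e+01,
        1.23296547e-02,  9.27670626e-03, -1.42971876e-05]), 'eef_pos': array([0.17716533, 0.65073187, 0.23033449]), 'tool_rot': array([-0.70023623,  0.70150747, -0.09373475,  0.09364983]), 'contact_force': array([ 0.65433873, -0.51142956, -0.31889711]), 'torque': array([0.03173505, 0.00861598, 0.02897932]), 'gripper_width': 0.9994558318098751}
[[ 0.965 -0.     0.263]
 [-0.263 -0.002  0.965]
 [ 0.    -1.    -0.002]]
scene pos [-0.364  1.456  0.951] K 491.5164352194532
box_1 [(0.68, [291.0, 260.0]), (0.67, [355.0, 209.0])]
pull_1 [(0.7, [308.0, 226.0]), (0.55, [369.0, 186.0]), (0.24, [308.0, 236.0])]
front_1 [(0.83, [310.0, 234.0]), (0.68, [370.0, 188.0])]
hinge_1 [(0.94, [339.0, 190.0]), (0.62, [266.0, 232.0])]
pepper_mill [(0.73, [283.0, 218.0])]
espresso_cup [(0.76, [340.0, 236.0])]
honey_jar [(0.54, [375.0, 188.0])]
lime [(0.54, [314.0, 295.0])]
top pos [-0.72  -0.175  1.661] K 505.76223960327826
box_1 [(0.9, [365.0, 227.0]), (0.82, [256.0, 214.0]), (0.44, [312.0, 183.0])]
pull_1 [(0.83, [362.0, 222.0]), (0.78, [249.0, 208.0])]
front_1 [(0.96, [249.0, 215.0])]
hinge_1 [(0.67, [370.0, 199.0]), (0.58, [260.0, 185.0])]
pepper_mill [(0.52, [315.0, 182.0])]
espresso_cup []
honey_jar [(0.55, [423.0, 232.0])]
lime [(0.71, [211.0, 246.0]), (0.71, [359.0, 227.0]), (0.36, [365.0, 227.0])]
wrist pos [0.105 0.672 0.374] K 303.25338698293024
box_1 []
pull_1 []
front_1 []
hinge_1 []
pepper_mill []
espresso_cup []
honey_jar []
lime []
```

View pics/both.png

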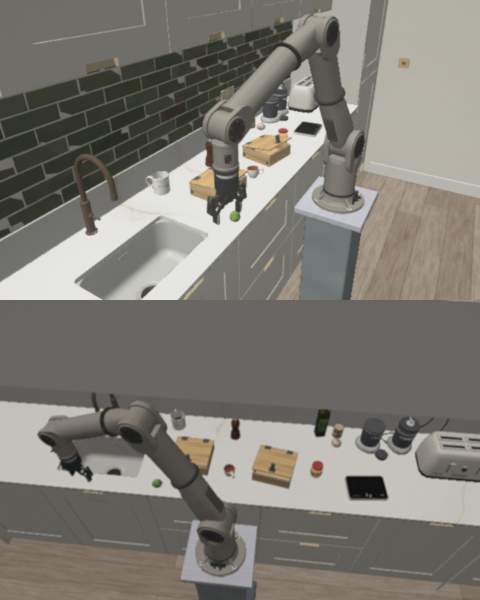

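```bash
python3 - <<'E'
from h import *
s,t=cam('scene'),cam('top')
for n,a,b in [('boxL',(291,260),(256,214)),('boxR',(355,209),(365,227)),('pullL',(308,226),(249,208)),('pullR',(369,186),(362,222)),('frontL',(310,234),(249,215)),('hingeL',(266,232),(260,185)),('hingeR',(339,190),(370,199)),('mill',(283,218),(315,182)),('jar',(375,188),(423,232)),('lime',(314,295),(211,246))]:
    X,e=tri([(s,a),(t,b)]); print(n,X.round(3),np.round(e,1))
for n,c,u in [('frontR',s,(370,188)),('cup',s,(340,236))]:
    o,d=ray(c,u)
    z=0 if n=='cup' else .09; print(n,(o+d*(z-o[2])/d[2]).round(3))
E
```

```text
boxL [ 0.51   0.232 -0.009] [0.8 0.7]
boxR [ 0.484 -0.22   0.002] [0.4 0.4]
pullL [0.43  0.228 0.145] [1.1 1. ]
pullR [ 0.414 -0.204  0.131] [0.2 0.2]
frontL [0.42  0.23  0.116] [1.6 1.4]
hingeL [0.613 0.227 0.069] [1.3 1.2]
hingeR [ 0.571 -0.231  0.07 ] [1.2 1.3]
mill [0.699 0.007 0.007] [0.1 0.1]
jar [ 0.493 -0.452  0.002] [1.2 1.4]
lime [ 0.326  0.377 -0.   ] [1.7 1.3]
frontR [ 0.439 -0.269  0.09 ]
cup [0.428 0.011 0.   ]
```

```bash
R='{"linear":[0.355,-0.10,-0.342],"dr":[0,-15,0],"hand":1}'; python3 -m crank '[{"linear":[0,-0.08,0],"dr":[0,0,0],"hand":1},{"linear":[0,-0.1,0],"dr":[0,0,0],"hand":1},{"linear":[0.355,-0.10,-0.342],"dr":[0,-15,0],"hand":1},{"linear":[0.355,-0.10,-0.342],"dr":[0,-15,0],"hand":1},{"linear":[0.355,-0.10,-0.342],"dr":[0,-15,0],"hand":1},{"linear":[0.355,-0.10,-0.342],"dr":[0,-15,0],"hand":1},{"linear":[0.355,-0.10,-0.342],"dr":[0,-15,0],"hand":1},{"linear":[0.355,-0.10,-0.342],"dr":[0,-15,0],"hand":1},{"linear":[0.355,-0.10,-0.342],"dr":[0,-15,0],"hand":1},{"linear":[0.355,-0.10,-0.342],"dr":[0,-15,0],"hand":1}]'
```

```text
t: 2.18
eef_pos: [0.3488, 0.3633, 0.3262]
tool_rot: [0.707, -0.707, 0.001, -0.002]
contact_force: [0.9, 0.2, 0.5]
gripper_width: 1.001
```

```bash
python3 -m crank '[{"linear":[0.03,0,-0.06],"dr":[0,0,0],"hand":1},{"linear":[0.05,0,-0.105],"dr":[0,0,0],"hand":1},{"linear":[0.05,0,-0.105],"dr":[0,0,0],"hand":1},{"linear":[0.05,0,-0.105],"dr":[0,0,0],"hand":1},{"linear":[0.05,0,-0.105],"dr":[0,0,0],"hand":1}]'
cat >> h.py <<'E'
def look(n,ts,save=None):
    c=cam(n); im=bot.read_camera(n); out={}
    if save: cv2.imwrite('pics/'+save,im)
    for t in ts:
        r=bot.place_of(n,t); out[t]=[(round(d['score'],2),np.array(d['xy'])) for d in r]
        print(n,t,[(s,x.round(1).tolist()) for s,x in out[t]])
    return c,out
E
python3 - <<'E'
from h import *
p,R,o=tool(); print(p.round(4)); print(R.round(3))
c,out=look('wrist',['pull_1','front_1','hinge_1','box_1'],'w1.png')
for t,z in [('pull_1',.14),('front_1',.115),('hinge_1',.07),('box_1',0)]:
    for s,u in out[t]:
        o,d=ray(c,u); print(t,(o+d*(z-o[2])/d[2]).round(3))
import pickle; pickle.dump((c,out),open('v1.pkl','wb'))
E
```

```text
t: 2.6
eef_pos: [0.3986, 0.2583, 0.3263]
tool_rot: [0.707, -0.707, 0.003, -0.003]
contact_force: [0.1, 0.9, 0.6]
gripper_width: 1.002
[0.3986 0.2583 0.3263]
[[ 1.     0.001  0.009]
 [-0.009  0.001  1.   ]
 [ 0.001 -1.     0.001]]
wrist pull_1 [(0.59, [293.5, 206.1]), (0.49, [22.5, 213.2])]
wrist front_1 [(0.64, [294.5, 194.3])]
wrist hinge_1 [(0.74, [294.1, 307.5])]
wrist box_1 [(0.92, [304.5, 226.4]), (0.67, [24.3, 210.7]), (0.18, [162.0, 180.3])]
pull_1 [0.43  0.228 0.14 ]
pull_1 [ 0.436 -0.085  0.14 ]
front_1 [0.423 0.227 0.115]
hinge_1 [0.618 0.216 0.07 ]
box_1 [0.511 0.231 0.   ]
box_1 [ 0.479 -0.227  0.   ]
box_1 [0.431 0.007 0.   ]
```

View pics/w1.png

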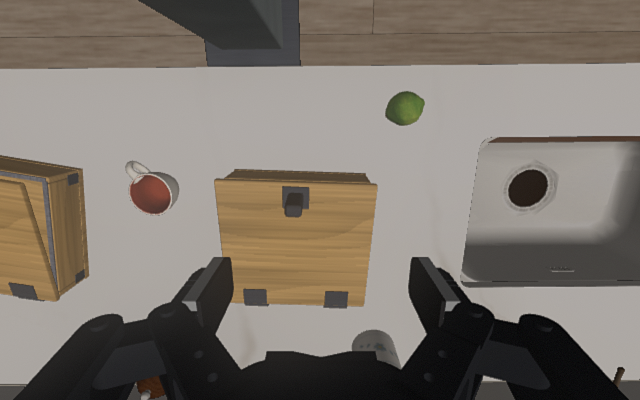

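```bash
python3 -m crank '[{"linear":[0.031,0.04,-0.03],"dr":[0,0,0],"hand":1},{"linear":[0.031,0.08,-0.03],"dr":[0,1.5,0],"hand":1},{"linear":[0.031,0.08,-0.03],"dr":[0,1.5,0],"hand":1},{"linear":[0.031,0.08,-0.03],"dr":[0,1.5,0],"hand":1},{"linear":[0.031,0.08,-0.03],"dr":[0,1.5,0],"hand":1}]'
python3 - <<'E'
from h import *
import pickle
p,R,o=tool(); print(p.round(4)); print(R.round(3))
c,out=look('wrist',['pull_1','front_1','hinge_1'],'w2.png')
c1,o1=pickle.load(open('v1.pkl','rb'))
for t in out:
    if out[t] and o1[t]:
        X,e=tri([(c1,o1[t][0][1]),(c,out[t][0][1])]); print(t,X.round(4),np.round(e,1))
E
```

```text
t: 3.27
eef_pos: [0.4281, 0.2307, 0.2457]
tool_rot: [-0.707, 0.707, -0.011, 0.01]
contact_force: [-0.2, 0.7, 0.6]
gripper_width: 1.002
[0.4281 0.2307 0.2457]
[[ 1.    -0.001  0.029]
 [-0.029 -0.001  1.   ]
 [-0.001 -1.    -0.001]]
wrist pull_1 [(0.85, [315.2, 202.2])]
wrist front_1 [(0.95, [316.4, 191.0]), (0.59, [148.7, 173.0])]
wrist hinge_1 [(0.61, [313.3, 324.2])]
pull_1 [0.4347 0.2262 0.1251] [0.2 0.3]
front_1 [0.4258 0.227  0.1115] [1.4 1.8]
hinge_1 [0.6431 0.2132 0.0337] [1.1 1.3]
```

View pics/w2.png

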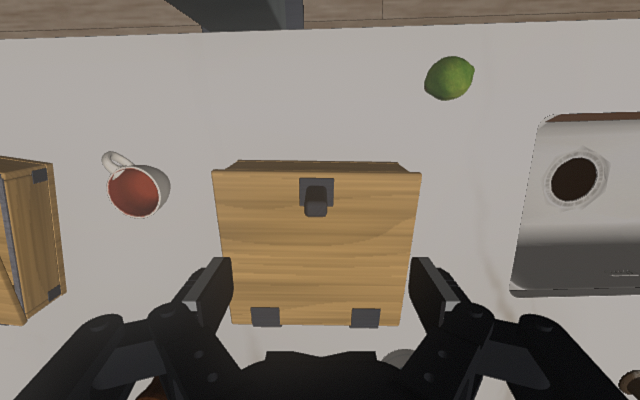

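```bash
cat >> h.py <<'E'
from scipy.optimize import least_squares
def lidpts(v,loc):
    hx,hy,yaw,a=v; loc=np.atleast_2d(loc)
    Rm=Ro.from_euler('z',yaw).as_matrix()@Ro.from_euler('y',a).as_matrix()
    return loc@Rm.T+[hx,hy,.07]
P={'pull':(-.18,0,.037),'front':(-.18,0,.009),'hinge':(0,0,0),'fl':(-.2,.103,.009),'fr':(-.2,-.103,.009),'top':(-.18,0,.053)}
def fit(obs,v0):
    f=lambda v:np.concatenate([w*(proj(c,lidpts(v,P[n])[0])-u) for c,n,u,w in obs])
    r=least_squares(f,v0,loss='soft_l1',f_scale=2); 
    for (c,n,u,w),e in zip(obs,r.fun.reshape(-1,2)): print(n,(e/w).round(1),end=' ')
    print('\nfit hx,hy,yaw,a',r.x.round(4)); return r.x
E
python3 - <<'E'
from h import *
import pickle
c1,o1=pickle.load(open('v1.pkl','rb')); s,t=cam('scene'),cam('top'); c2=cam('wrist')
obs=[(s,'pull',(308,226),1),(t,'pull',(249,208),1),(s,'front',(310,234),1),(t,'front',(249,215),1),(s,'hinge',(266,232),1),(t,'hinge',(260,185),1),
(c1,'pull',(293.5,206.1),1),(c1,'front',(294.5,194.3),1),(c1,'hinge',(294.1,307.5),.5),(c2,'pull',(315.2,202.2),1),(c2,'front',(316.4,191),1),(c2,'hinge',(313.3,324.2),.5),
(c1,'fl',(376,184),1),(c1,'fr',(216,180),1),(c2,'fl',(421,173),1),(c2,'fr',(213,171),1)]
v=fit(obs,[.61,.22,-.03,.15]); print('pull',lidpts(v,P['pull']).round(4),'front',lidpts(v,P['front']).round(4))
pickle.dump(v,open('L.pkl','wb')); print(tool()[0].round(4))
E
```

```text
pull [-0.3  5.8] pull [1.2 1.3] front [-1.5  5.1] front [ 1.9 -0.8] hinge [ 2.2 -0.1] hinge [ 1.5 -1.1] pull [0.9 0.2] front [1.7 3.5] hinge [ 2.7 -3.3] pull [ 0.2 -1. ] front [-0.5 -0.3] hinge [ 2.1 -2.3] fl [1.7 1.5] fr [-1.6  0.6] fl [-0.4 -0.4] fr [-1.9 -0.4] 
fit hx,hy,yaw,a [ 0.6119  0.2201 -0.0399  0.0886]
pull [[0.436  0.2271 0.1228]] front [[0.4335 0.2272 0.0949]]
[0.429  0.2312 0.2474]
```

```bash
python3 -m crank '[{"linear":[0.007,0.04,-0.004],"dr":[0,0.6,0],"hand":1},{"linear":[0.007,0.08,-0.004],"dr":[0,0.6,0],"hand":1},{"linear":[0.007,0.11,-0.004],"dr":[0,0.6,0],"hand":1},{"linear":[0.007,0.13,-0.004],"dr":[0,0.6,0],"hand":1},{"linear":[0.007,0.137,-0.004],"dr":[0,0.6,0],"hand":1},{"linear":[0.007,0.137,-0.004],"dr":[0,0.6,0],"hand":1}]'
python3 - <<'E'
from h import *
p,R,o=tool(); print(p.round(4)); c=cam('wrist'); im=bot.read_camera('wrist'); cv2.imwrite('pics/w3.png',im)
E
```

```text
t: 3.97
eef_pos: [0.4349, 0.2259, 0.1083]
tool_rot: [-0.707, 0.707, -0.015, 0.014]
contact_force: [0.7, -0.2, 1.8]
gripper_width: 0.998
[0.4349 0.2259 0.1083]
```

View pics/w3.png

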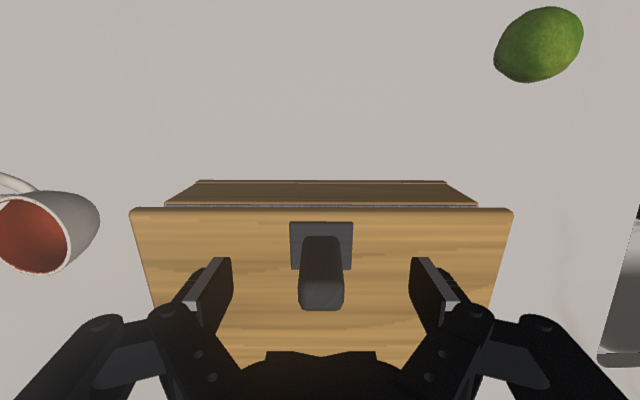

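```bash
python3 -m crank '[{"linear":[0,0,0],"dr":[0,0,0],"hand":-1},{"linear":[0,0,0],"dr":[0,0,0],"hand":-1},{"linear":[0,0,0],"dr":[0,0,0],"hand":-1},{"linear":[0,0,0],"dr":[0,0,0],"hand":-1},{"linear":[0,0,0],"dr":[0,0,0],"hand":-1},{"linear":[0,0,0],"dr":[0,0,0],"hand":-1},{"linear":[0,0,0],"dr":[0,0,0],"hand":-1},{"linear":[0,0,0],"dr":[0,0,0],"hand":-1}]' 60
```

```text
t: 4.68
eef_pos: [0.4356, 0.226, 0.1091]
tool_rot: [0.707, -0.707, 0.014, -0.014]
contact_force: [0.3, 0.4, 2.4]
gripper_width: 0.224
```

```bash
python3 -m crank '[{"linear":[0.0015,-0.0061,0],"dr":[0,0,2],"hand":-1},{"linear":[0.0032,-0.0122,0],"dr":[0,0,4],"hand":-1},{"linear":[0.0051,-0.0182,0],"dr":[0,0,6],"hand":-1},{"linear":[0.0071,-0.0242,0],"dr":[0,0,8],"hand":-1},{"linear":[0.0095,-0.03,0],"dr":[0,0,10],"hand":-1},{"linear":[0.012,-0.0358,0],"dr":[0,0,12],"hand":-1}]'; python3 -c "
from h import *
p,R,o=tool();print(p.round(4),R.round(3),o['q'].round(3),o['contact_force'].round(1),o['torque'].round(2))"
```

```text
t: 5.18
eef_pos: [0.4469, 0.2255, 0.1445]
tool_rot: [0.705, -0.701, 0.089, 0.061]
contact_force: [0.2, 0.7, -2.7]
gripper_width: 0.221
[0.4469 0.2255 0.1445] [[ 0.977 -0.21   0.04 ]
 [-0.039  0.009  0.999]
 [-0.21  -0.978  0.   ]] [-0.682  0.406  0.206  1.928 -0.221  1.011  1.182] [ 0.2  0.7 -2.7] [ 0.22 -0.59 -0.09]
```

```bash
python3 -m crank '[{"linear":[0.0023,-0.0084,0],"dr":[0,0,2.8],"hand":-1},{"linear":[0.0045,-0.0168,0],"dr":[0,0,5.5],"hand":-1},{"linear":[0.0076,-0.025,0],"dr":[0,0,8.2],"hand":-1},{"linear":[0.0106,-0.0331,0],"dr":[0,0,11],"hand":-1},{"linear":[0.0106,-0.0331,0],"dr":[0,0,11],"hand":-1},{"linear":[0.0106,-0.0331,0],"dr":[0,0,11],"hand":-1}]'; python3 -m crank '[{"linear":[0,0,0],"dr":[0,0,0],"hand":1},{"linear":[0,0,0],"dr":[0,0,0],"hand":1},{"linear":[0,0,0],"dr":[0,0,0],"hand":1},{"linear":[0,0,0],"dr":[0,0,0],"hand":1},{"linear":[0,0,0],"dr":[0,0,0],"hand":1},{"linear":[0,0,0],"dr":[0,0,0],"hand":1}]'; python3 -c "
from h import *
p,R,o=tool();print(p.round(4),R.round(3),o['q'].round(3),o['contact_force'].round(1),o['torque'].round(2))"
```

```text
t: 5.68
eef_pos: [0.4646, 0.2247, 0.1741]
tool_rot: [0.696, -0.69, 0.155, 0.127]
contact_force: [0.6, 1.2, -1.3]
gripper_width: 0.224
t: 6.18
eef_pos: [0.4646, 0.2246, 0.175]
tool_rot: [0.696, -0.69, 0.155, 0.127]
contact_force: [0.5, -0.5, -0.2]
gripper_width: 1.001
[0.4646 0.2246 0.175 ] [[ 0.92  -0.39   0.041]
 [-0.037  0.016  0.999]
 [-0.39  -0.921  0.   ]] [-0.603  0.495  0.203  1.751 -0.277  1.285  1.254] [ 0.5 -0.5 -0.2] [ 0.   -0.47 -0.02]
```

```bash
python3 -m crank '[{"linear":[0,-0.035,0],"dr":[0,0,0],"hand":1},{"linear":[0,-0.07,0],"dr":[0,0,0],"hand":1},{"linear":[0,-0.07,-0.03],"dr":[0,0,0],"hand":-1},{"linear":[0,-0.07,-0.05],"dr":[0,0,0],"hand":-1},{"linear":[0,-0.07,-0.05],"dr":[0,0,0],"hand":-1},{"linear":[0,-0.07,-0.05],"dr":[0,0,0],"hand":-1},{"linear":[0,-0.07,-0.05],"dr":[0,0,0],"hand":-1},{"linear":[0,-0.07,-0.05],"dr":[0,0,0],"hand":-1}]' 20; python3 - <<'E'
from h import *
import pickle
v=pickle.load(open('L.pkl','rb'))
p,R,o=tool();print(p.round(4),o['contact_force'].round(1),o['gripper_width'])
im=[bot.read_camera(n) for n in('wrist','scene')]
cv2.imwrite('pics/m4.png',np.vstack([im[0],cv2.resize(im[1][130:300,220:440],(640,495))])[:895])
cv2.imwrite('pics/m4.png',cv2.resize(cv2.imread('pics/m4.png'),None,fx=.65,fy=.65))
c=cam('wrist'); v[3]=.5
for k in P: print(k,proj(c,lidpts(v,P[k])[0]).round(0))
for t in ['pull_1','front_1']: print([(round(d['score'],2),d['xy']) for d in bot.place_of('wrist',t)])
E
```

```text
t: 6.85
eef_pos: [0.4896, 0.1748, 0.2391]
tool_rot: [0.696, -0.69, 0.155, 0.128]
contact_force: [-0.2, 0.2, -0.1]
gripper_width: 0.143
[0.4896 0.1748 0.2391] [-0.2  0.2 -0.1] 0.1430721635510454
pull [392. 224.]
front [384. 207.]
hinge [368. 362.]
fl [523. 183.]
fr [250. 183.]
top [397. 235.]
[(0.56, [389.9, 222.1])]
[(0.59, [382.1, 205.6])]
```

View pics/m4.png

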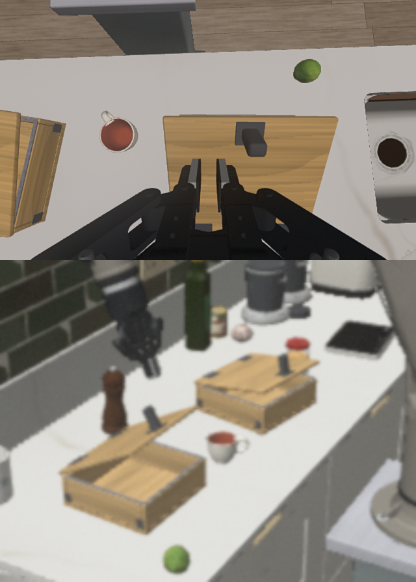

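```bash
python3 -m crank '[{"linear":[0.005,0.03,0],"dr":[0,0,0],"hand":-1},{"linear":[0.005,0.06,0],"dr":[0,0,0],"hand":-1},{"linear":[0.005,0.068,0],"dr":[0,0,0],"hand":-1},{"linear":[0.005,0.07,0],"dr":[0,0,0],"hand":-1},{"linear":[0.005,0.07,0],"dr":[0,0,0],"hand":-1}]';python3 -m crank '[{"linear":[0,0.002,0],"dr":[0,0,0],"hand":-1},{"linear":[0,0.004,0],"dr":[0,0,0],"hand":-1},{"linear":[0,0.005,0],"dr":[0,0,0],"hand":-1}]'; python3 -m crank '[{"linear":[0,0.001,0],"dr":[0,0,0],"hand":-1},{"linear":[0,0.002,0],"dr":[0,0,0],"hand":-1},{"linear":[0,0.003,0],"dr":[0,0,0],"hand":-1}]'
```

```text
t: 7.47
eef_pos: [0.4674, 0.1746, 0.1732]
tool_rot: [0.696, -0.69, 0.155, 0.127]
contact_force: [0.6, -0.3, 0.8]
gripper_width: -0.001
t: 7.72
eef_pos: [0.4661, 0.1746, 0.169]
tool_rot: [0.696, -0.69, 0.154, 0.126]
contact_force: [-0.5, 0.8, 0.3]
gripper_width: 0.001
t: 7.97
eef_pos: [0.4642, 0.1746, 0.1657]
tool_rot: [0.696, -0.69, 0.155, 0.127]
contact_force: [0.1, -0.9, 1.0]
gripper_width: 0.002
```

```bash
python3 -m crank '[{"linear":[0,0.001,0],"dr":[0,0,0],"hand":-1},{"linear":[0,0.002,0],"dr":[0,0,0],"hand":-1},{"linear":[0,0.003,0],"dr":[0,0,0],"hand":-1}]';python3 -m crank '[{"linear":[0,0.001,0],"dr":[0,0,0],"hand":-1},{"linear":[0,0.002,0],"dr":[0,0,0],"hand":-1},{"linear":[0,0.003,0],"dr":[0,0,0],"hand":-1}]'
```

```text
t: 8.22
eef_pos: [0.4629, 0.1746, 0.1627]
tool_rot: [0.696, -0.69, 0.155, 0.127]
contact_force: [-0.7, -0.7, 0.5]
gripper_width: -0.002
t: 8.47
eef_pos: [0.4617, 0.1746, 0.1601]
tool_rot: [0.696, -0.69, 0.155, 0.127]
contact_force: [0.8, -0.2, 2.1]
gripper_width: -0.001
```

```bash
python3 -m crank '[{"linear":[0,0.0015,0],"dr":[0,0,0],"hand":-1},{"linear":[0,0.003,0],"dr":[0,0,0],"hand":-1},{"linear":[0,0.0045,0],"dr":[0,0,0],"hand":-1}]';python3 -m crank '[{"linear":[0,0.002,0],"dr":[0,0,0],"hand":-1},{"linear":[0,0.004,0],"dr":[0,0,0],"hand":-1},{"linear":[0,0.006,0],"dr":[0,0,0],"hand":-1}]'
```

```text
t: 8.72
eef_pos: [0.4599, 0.1747, 0.1558]
tool_rot: [0.696, -0.69, 0.155, 0.127]
contact_force: [-0.3, 0.6, 0.6]
gripper_width: 0.0
t: 8.97
eef_pos: [0.4575, 0.1748, 0.1502]
tool_rot: [0.696, -0.69, 0.155, 0.127]
contact_force: [-0.2, -0.7, 1.3]
gripper_width: -0.001
```

```bash
python3 -m crank '[{"linear":[-0.0004,0.0095,0],"dr":[0,0,-3],"hand":-1},{"linear":[-0.0007,0.0187,0],"dr":[0,0,-6],"hand":-1},{"linear":[0,0.028,0],"dr":[0,0,-9],"hand":-1},{"linear":[0.0009,0.0369,0],"dr":[0,0,-12],"hand":-1},{"linear":[0.002,0.0442,0],"dr":[0,0,-14.5],"hand":-1},{"linear":[0.0035,0.0514,0],"dr":[0,0,-17],"hand":-1},{"linear":[0.005,0.0582,0],"dr":[0,0,-19],"hand":-1},{"linear":[0.007,0.0649,0],"dr":[0,0,-21.5],"hand":-1},{"linear":[0.007,0.0649,0],"dr":[0,0,-21.5],"hand":-1}]'
```

```text
t: 9.72
eef_pos: [0.4363, 0.1753, 0.0868]
tool_rot: [-0.707, 0.707, -0.024, 0.004]
contact_force: [-0.3, 0.1, 0.4]
gripper_width: -0.002
```

```bash
python3 -m crank '[{"linear":[0,0.0015,0],"dr":[0,0,0],"hand":-1},{"linear":[0,0.003,0],"dr":[0,0,0],"hand":-1},{"linear":[0,0.0045,0],"dr":[0,0,0],"hand":-1},{"linear":[0,0.0055,0],"dr":[0,0,0],"hand":-1}]';python3 -m crank '[{"linear":[0,0.001,0],"dr":[0,0,0],"hand":-1},{"linear":[0,0.0015,0],"dr":[0,0,0],"hand":-1},{"linear":[0,0.0015,0],"dr":[0,0,0],"hand":-1}]'
```

```text
t: 10.05
eef_pos: [0.4393, 0.1757, 0.0824]
tool_rot: [0.707, -0.707, 0.024, -0.005]
contact_force: [-0.6, -0.3, 1.1]
gripper_width: -0.001
t: 10.3
eef_pos: [0.439, 0.1756, 0.0809]
tool_rot: [0.707, -0.707, 0.024, -0.005]
contact_force: [0.7, -0.2, 0.6]
gripper_width: 0.001
```

```bash
python3 -m crank '[{"linear":[0,0.0005,0],"dr":[0,0,0],"hand":-1},{"linear":[0,0.001,0],"dr":[0,0,0],"hand":-1},{"linear":[0,0.001,0],"dr":[0,0,0],"hand":-1}]'
```

```text
t: 10.55
eef_pos: [0.4387, 0.1755, 0.0799]
tool_rot: [0.707, -0.707, 0.024, -0.005]
contact_force: [1.0, -0.3, 0.6]
gripper_width: 0.001
```

```bash
for i in 1; do python3 -m crank '[{"linear":[0,0.0007,0],"dr":[0,0,0],"hand":-1},{"linear":[0,0.001,0],"dr":[0,0,0],"hand":-1},{"linear":[0,0.001,0],"dr":[0,0,0],"hand":-1}]'; done
```

```text
t: 10.8
eef_pos: [0.4386, 0.1755, 0.0789]
tool_rot: [0.707, -0.707, 0.024, -0.005]
contact_force: [0.9, -0.3, 1.8]
gripper_width: 0.001
```

```bash
python3 -m crank '[{"linear":[0,0.0007,0],"dr":[0,0,0],"hand":-1},{"linear":[0,0.001,0],"dr":[0,0,0],"hand":-1},{"linear":[0,0.001,0],"dr":[0,0,0],"hand":-1}]'
```

```text
t: 11.05
eef_pos: [0.4386, 0.1755, 0.078]
tool_rot: [0.707, -0.707, 0.024, -0.005]
contact_force: [-0.2, -0.6, 4.2]
gripper_width: 0.0
```

```bash
python3 -m crank '[{"linear":[0,0.0004,0],"dr":[0,0,0],"hand":-1},{"linear":[0,0.0008,0],"dr":[0,0,0],"hand":-1},{"linear":[0,0.0008,0],"dr":[0,0,0],"hand":-1},{"linear":[0,0.0008,0],"dr":[0,0,0],"hand":-1}]'
```

```text
t: 11.38
eef_pos: [0.4386, 0.1756, 0.0775]
tool_rot: [0.707, -0.707, 0.024, -0.005]
contact_force: [-0.8, -0.8, 7.7]
gripper_width: 0.003
```

```bash
python3 -m crank '[{"linear":[0,-0.04,0],"dr":[0,0,0],"hand":-1},{"linear":[0,-0.08,0],"dr":[0,0,0],"hand":-1},{"linear":[0,-0.12,0],"dr":[0,0,0],"hand":-1},{"linear":[0,-0.16,0],"dr":[0,0,-1.5],"hand":-1},{"linear":[0,-0.2,-0.01],"dr":[0,0,-1.5],"hand":-1},{"linear":[-0.02,-0.21,-0.05],"dr":[0,2,-1.5],"hand":0},{"linear":[-0.025,-0.21,-0.09],"dr":[0,4,-1.5],"hand":1},{"linear":[-0.025,-0.21,-0.13],"dr":[0,5,-1.5],"hand":1},{"linear":[-0.025,-0.21,-0.17],"dr":[0,7,-1.5],"hand":1},{"linear":[-0.025,-0.21,-0.21],"dr":[0,8,-1.5],"hand":1}]'
```

```text
t: 12.22
eef_pos: [0.4093, -0.0353, 0.2875]
tool_rot: [-0.704, 0.705, -0.064, 0.064]
contact_force: [1.2, -0.5, -0.1]
gripper_width: 0.708
```

```bash
python3 -m crank '[{"linear":[0.006,0,-0.04],"dr":[0,0,0],"hand":1},{"linear":[0.012,0,-0.08],"dr":[0,0,0],"hand":1},{"linear":[0.018,0,-0.12],"dr":[0,0,0],"hand":1},{"linear":[0.024,0,-0.16],"dr":[0,0,0],"hand":1},{"linear":[0.024,0,-0.16],"dr":[0,0,0],"hand":1},{"linear":[0.024,0,-0.16],"dr":[0,0,0],"hand":1},{"linear":[0.024,0,-0.16],"dr":[0,0,0],"hand":1}]'
python3 - <<'E'
from h import *
import pickle
p,R,o=tool(); print(p.round(4)); print(R.round(3))
c,out=look('wrist',['pull_1','front_1','hinge_1'],'w5.png')
c,out=look('wrist',['pull_1','front_1','hinge_1'])
pickle.dump((c,out),open('v5.pkl','wb'))
for n in('scene','top'):
    look(n,['pull_1','front_1','hinge_1','box_1'],n+'5.png')
E
```

```text
t: 12.8
eef_pos: [0.405, -0.1945, 0.2875]
tool_rot: [-0.704, 0.705, -0.064, 0.063]
contact_force: [-0.2, 0.8, 0.7]
gripper_width: 1.0
[ 0.405  -0.1945  0.2875]
[[ 0.984 -0.001  0.179]
 [-0.179 -0.001  0.984]
 [-0.001 -1.    -0.001]]
wrist pull_1 [(0.85, [306.4, 200.0]), (0.48, [616.9, 183.8])]
wrist front_1 [(0.76, [307.7, 187.7])]
wrist hinge_1 [(0.82, [309.2, 305.9])]
wrist pull_1 [(0.98, [304.7, 198.2])]
wrist front_1 [(0.9, [305.5, 186.3])]
wrist hinge_1 [(0.94, [308.4, 302.8])]
scene pull_1 [(0.83, [305.8, 232.1]), (0.75, [371.0, 185.5])]
scene front_1 [(0.87, [307.3, 244.2]), (0.69, [368.4, 190.5])]
scene hinge_1 [(0.78, [341.7, 188.0]), (0.69, [269.8, 234.6]), (0.24, [367.6, 188.5])]
scene box_1 [(0.9, [356.1, 207.3]), (0.56, [293.3, 261.7])]
top pull_1 [(0.93, [249.8, 211.5]), (0.66, [361.6, 222.0])]
top front_1 [(0.7, [251.1, 218.8]), (0.63, [360.5, 228.1]), (0.52, [257.9, 215.3])]
top hinge_1 [(0.83, [373.4, 199.7])]
top box_1 [(0.61, [257.6, 214.6]), (0.57, [364.8, 229.9])]
```

View pics/w5.png

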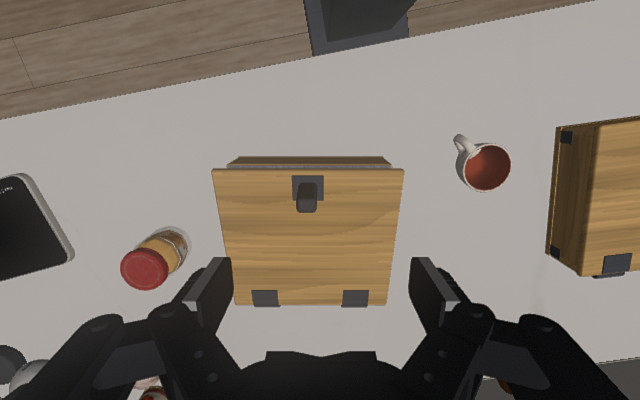

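```bash
python3 -m crank '[{"linear":[0.02,0.03,0],"dr":[0,0,0],"hand":1},{"linear":[0.02,0.06,0],"dr":[0,0,0],"hand":1},{"linear":[0.02,0.06,0],"dr":[0,0,0],"hand":1},{"linear":[0.02,0.06,0],"dr":[0,0,0],"hand":1}]'
python3 - <<'E'
from h import *
import pickle
c1,o1=pickle.load(open('v5.pkl','rb')); s,t=cam('scene'),cam('top')
c2,o2=look('wrist',['pull_1','front_1','hinge_1'],'w6.png')
obs=[(s,'pull',(370,186),.7),(t,'pull',(361.6,222),1),(s,'front',(369,190),.7),(t,'front',(360.5,228.1),1),(s,'hinge',(340.5,189),.7),(t,'hinge',(372,199.5),1),
(c1,'pull',(305.5,199),1),(c1,'front',(306.5,187),1),(c1,'hinge',(308.8,304.4),.5),(c1,'fl',(405,169),1),(c1,'fr',(212,169),1)]
obs+=[(c2,n,o2[n+'_1'][0][1],1 if n!='hinge' else .5) for n in('pull','front','hinge') if o2[n+'_1']]
v=fit(obs,[.58,-.23,-.17,.12]); print('pull',lidpts(v,P['pull']).round(4),'front',lidpts(v,P['front']).round(4))
pickle.dump(v,open('Rr.pkl','wb')); p,R,o=tool(); print(p.round(4)); print(R.round(3))
g=lidpts(v,P['pull'])[0]-[0,0,.012]; print('to TCP target',(R.T@(g-p)).round(4))
E
```

```text
t: 14.03
eef_pos: [0.4238, -0.1988, 0.2272]
tool_rot: [-0.703, 0.705, -0.065, 0.062]
contact_force: [0.2, -0.0, 1.1]
gripper_width: 1.002
wrist pull_1 [(0.7, [304.0, 197.8])]
wrist front_1 [(0.73, [308.4, 180.6])]
wrist hinge_1 [(0.65, [307.7, 321.2])]
pull [-0.6 -1.8] pull [ 1.9 -0.7] front [1.1 0.6] front [ 2.2 -1.5] hinge [-3.5 -1.1] hinge [ 0.5 -1.1] pull [ 1.1 -1.4] front [ 1.3 -0.6] hinge [ 0.9 -2. ] fl [-0.7  0.9] fr [-1.2 -0.5] pull [ 1.1 -1. ] front [-1.7  2.5] hinge [ 2.  -0.4] 
fit hx,hy,yaw,a [ 0.5825 -0.2408 -0.1855  0.1672]
pull [[ 0.4141 -0.2092  0.1364]] front [[ 0.4095 -0.2084  0.1088]]
[ 0.4257 -0.1993  0.2295]
[[ 0.984  0.002  0.18 ]
 [-0.18  -0.002  0.984]
 [ 0.003 -1.    -0.001]]
to TCP target [-0.0099  0.105  -0.0117]
```

```bash
python3 -m crank '[{"linear":[-0.01,0.03,-0.012],"dr":[0,0,0],"hand":1},{"linear":[-0.01,0.065,-0.012],"dr":[0,0,0],"hand":1},{"linear":[-0.01,0.09,-0.012],"dr":[0,0,0],"hand":1},{"linear":[-0.01,0.104,-0.012],"dr":[0,0,0],"hand":1},{"linear":[-0.01,0.104,-0.012],"dr":[0,0,0],"hand":1}]'
python3 - <<'E'
from h import *
import pickle
v=pickle.load(open('Rr.pkl','rb'))
p,R,o=tool(); c=cam('wrist'); im=bot.read_camera('wrist')
print(p.round(4)); [print(k,proj(c,lidpts(v,P[k])[0]).round(0)) for k in P]
cv2.imwrite('pics/w7.png',im)
E
```

```text
t: 14.65
eef_pos: [0.4119, -0.2085, 0.1226]
tool_rot: [-0.704, 0.705, -0.065, 0.063]
contact_force: [-0.4, 0.5, 0.1]
gripper_width: 1.004
[ 0.4119 -0.2085  0.1226]
pull [318. 277.]
front [319. 244.]
hinge [319. 412.]
fl [511. 214.]
fr [127. 212.]
top [318. 301.]
```

View pics/w7.png

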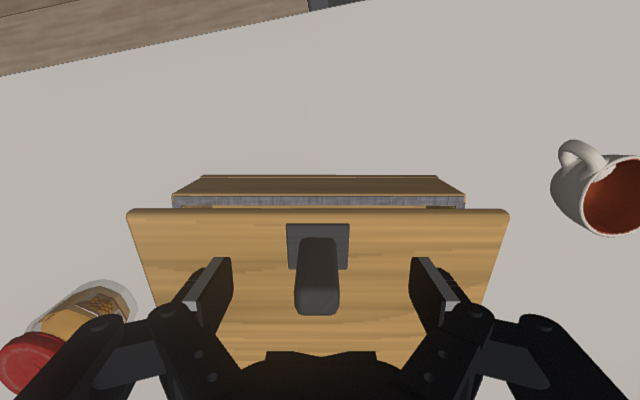

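```bash
python3 -m crank '[{"linear":[0,0,0],"dr":[0,0,0],"hand":-1},{"linear":[0,0,0],"dr":[0,0,0],"hand":-1},{"linear":[0,0,0],"dr":[0,0,0],"hand":-1},{"linear":[0,0,0],"dr":[0,0,0],"hand":-1},{"linear":[0,0,0],"dr":[0,0,0],"hand":-1},{"linear":[0,0,0],"dr":[0,0,0],"hand":-1},{"linear":[0,0,0],"dr":[0,0,0],"hand":-1},{"linear":[0,0,0],"dr":[0,0,0],"hand":-1}]' 100
python3 - <<'E'
from h import *
import pickle
v=pickle.load(open('Rr.pkl','rb')); p,R,o=tool(); h=lidpts(v,P['hinge'])[0]
print(p.round(4),o['contact_force'].round(1))
for d in range(2,26,2):
    Rw=Ro.from_rotvec(np.radians(d)*R[:,2]).as_matrix(); print(d,(R.T@(h+Rw@(p-h)-p)).round(4))
E
```

```text
t: 15.37
eef_pos: [0.4132, -0.2106, 0.1246]
tool_rot: [-0.703, 0.705, -0.064, 0.065]
contact_force: [-1.4, -5.0, 2.1]
gripper_width: 0.216
[ 0.4132 -0.2106  0.1246] [-1.4 -5.   2.1]
2 [ 0.002 -0.006 -0.   ]
4 [ 0.0042 -0.0119  0.    ]
6 [ 0.0067 -0.0177  0.    ]
8 [ 0.0093 -0.0234 -0.    ]
10 [ 0.0121 -0.029   0.    ]
12 [ 0.0152 -0.0345 -0.    ]
14 [ 0.0184 -0.0399 -0.    ]
16 [ 0.0218 -0.0452 -0.    ]
18 [ 0.0254 -0.0504 -0.    ]
20 [ 0.0291 -0.0555 -0.    ]
22 [ 0.0331 -0.0604  0.    ]
24 [ 0.0372 -0.0652  0.    ]
```

```bash
python3 -m crank '[{"linear":[0.002,-0.006,0],"dr":[0,0,2],"hand":-1},{"linear":[0.0042,-0.0119,0],"dr":[0,0,4],"hand":-1},{"linear":[0.0067,-0.0177,0],"dr":[0,0,6],"hand":-1},{"linear":[0.0093,-0.0234,0],"dr":[0,0,8],"hand":-1},{"linear":[0.0121,-0.029,0],"dr":[0,0,10],"hand":-1},{"linear":[0.0121,-0.029,0],"dr":[0,0,10],"hand":-1}]'
python3 - <<'E'
from h import *
import pickle
v=pickle.load(open('Rr.pkl','rb')); p,R,o=tool(); h=lidpts(v,P['hinge'])[0]
print(p.round(4),o['contact_force'].round(1),np.degrees(np.arcsin(-R[2,0])))
for d in range(2,16,2):
    Rw=Ro.from_rotvec(np.radians(d)*R[:,2]).as_matrix(); print(d,(R.T@(h+Rw@(p-h)-p)).round(4))
E
```

```text
t: 15.87
eef_pos: [0.4231, -0.2124, 0.1523]
tool_rot: [0.706, -0.697, 0.127, -0.0]
contact_force: [-3.0, -4.6, -7.0]
gripper_width: 0.217
[ 0.4231 -0.2124  0.1523] [-3.  -4.6 -7. ] 10.335024127305486
2 [ 0.0019 -0.006  -0.    ]
4 [ 0.004 -0.012  0.   ]
6 [ 0.0064 -0.0179 -0.    ]
8 [ 0.0089 -0.0237 -0.    ]
10 [ 0.0117 -0.0294 -0.    ]
12 [ 0.0146 -0.0351  0.    ]
14 [ 0.0177 -0.0406  0.    ]
```

```bash
python3 -m crank '[{"linear":[0.0019,-0.006,0],"dr":[0,0,2],"hand":-1},{"linear":[0.004,-0.012,0],"dr":[0,0,4],"hand":-1},{"linear":[0.0064,-0.0179,0],"dr":[0,0,6],"hand":-1},{"linear":[0.0089,-0.0237,0],"dr":[0,0,8],"hand":-1},{"linear":[0.0117,-0.0294,0],"dr":[0,0,10],"hand":-1}]'; python3 -m crank '[{"linear":[0,0,0],"dr":[0,0,0],"hand":-1},{"linear":[0,0,0],"dr":[0,0,0],"hand":-1},{"linear":[0,0,0],"dr":[0,0,0],"hand":-1}]'
python3 - <<'E'
from h import *
p,R,o=tool(); c=cam('wrist');print(p.round(4),o['contact_force'].round(1),np.degrees(np.arcsin(-R[2,0])))
im=[bot.read_camera(n) for n in('wrist','scene')]
cv2.imwrite('pics/m8.png',cv2.resize(np.vstack([im[0],cv2.resize(im[1][130:300,220:440],(640,495))]),None,fx=.65,fy=.65))
E
```

```text
t: 16.28
eef_pos: [0.4383, -0.2151, 0.1787]
tool_rot: [0.703, -0.683, 0.188, 0.061]
contact_force: [-7.4, -4.8, -13.5]
gripper_width: 0.215
t: 16.53
eef_pos: [0.4393, -0.2154, 0.1791]
tool_rot: [0.703, -0.683, 0.187, 0.06]
contact_force: [-3.8, -4.7, -5.7]
gripper_width: 0.215
[ 0.4393 -0.2154  0.1791] [-3.8 -4.7 -5.7] 20.183448847794587
```

View pics/m8.png

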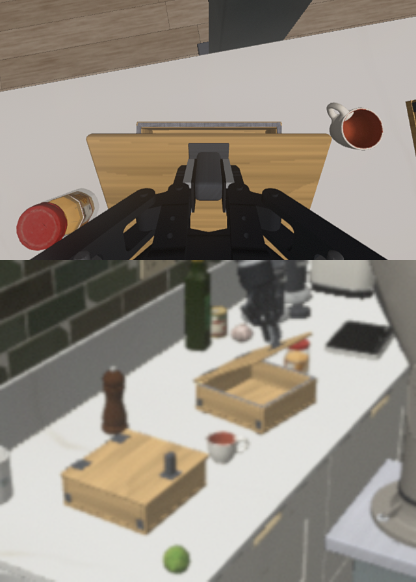

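```bash
python3 -m crank '[{"linear":[0,0,0],"dr":[0,0,0],"hand":1},{"linear":[0,0,0],"dr":[0,0,0],"hand":1},{"linear":[0,0,0],"dr":[0,0,0],"hand":1},{"linear":[0,0,0],"dr":[0,0,0],"hand":1},{"linear":[0,0,0],"dr":[0,0,0],"hand":1},{"linear":[0,0,0],"dr":[0,0,0],"hand":1},{"linear":[0,-0.035,0],"dr":[0,0,0],"hand":1},{"linear":[0,-0.07,0],"dr":[0,0,0],"hand":1},{"linear":[0,-0.07,0],"dr":[0,0,0],"hand":1}]' 20; python3 -m crank '[{"linear":[0,0,0.03],"dr":[0,0,0],"hand":-1},{"linear":[0,0,0.05],"dr":[0,0,0],"hand":-1},{"linear":[0,0,0.05],"dr":[0,0,0],"hand":-1},{"linear":[0,0,0.05],"dr":[0,0,0],"hand":-1},{"linear":[0,0,0.05],"dr":[0,0,0],"hand":-1},{"linear":[0,0,0.05],"dr":[0,0,0],"hand":-1},{"linear":[0,0,0.05],"dr":[0,0,0],"hand":-1},{"linear":[0,0,0.05],"dr":[0,0,0],"hand":-1}]'
python3 - <<'E'
from h import *
import pickle
v=pickle.load(open('Rr.pkl','rb')); p,R,o=tool(); print(p.round(4),o['contact_force'].round(1),o['gripper_width'])
c,out=look('wrist',['pull_1','front_1'],'w9.png')
s=cam('scene'); _,os_=look('scene',['pull_1','front_1'])
obs=[(c,n,out[n+'_1'][0][1]) for n in('pull','front') if out[n+'_1']]
f=lambda a:np.concatenate([proj(c,lidpts([*v[:3],a[0]],P[n])[0])-u for c,n,u in obs])
r=least_squares(f,[.5]); a=r.x[0]; print('a',a,r.fun.round(1))
for a_ in(.45,.5,.55): print(a_,'scene pull',proj(s,lidpts([*v[:3],a_],P['pull'])[0]).round(1),'wrist fr',proj(c,lidpts([*v[:3],a_],P['fr'])[0]).round(),'fl',proj(c,lidpts([*v[:3],a_],P['fl'])[0]).round())
L=Ro.from_euler('z',v[2]).as_matrix()@Ro.from_euler('y',a).as_matrix()
loc=L.T@(p-[v[0],v[1],.07]); print('tcp local',loc.round(4),'tip tilt vs lid deg',np.degrees(a-np.arcsin(-R[2,0])))
E
```

```text
t: 17.38
eef_pos: [0.469, -0.22, 0.2507]
tool_rot: [0.704, -0.685, 0.182, 0.056]
contact_force: [0.4, -1.0, -0.4]
gripper_width: 0.998
t: 18.05
eef_pos: [0.4735, -0.1699, 0.2456]
tool_rot: [0.704, -0.683, 0.186, 0.059]
contact_force: [0.1, -0.0, 0.7]
gripper_width: 0.001
[ 0.4735 -0.1699  0.2456] [ 0.1 -0.   0.7] 0.0010039048694465932
wrist pull_1 [(0.56, [247.0, 220.9])]
wrist front_1 [(0.89, [259.2, 202.2])]
scene pull_1 [(0.84, [309.4, 233.5]), (0.81, [366.6, 173.4])]
scene front_1 [(0.91, [363.0, 174.6]), (0.64, [309.4, 245.2])]
a 0.5078396472511327 [ 3.1 -0.2 -1.7  0.9]
0.45 scene pull [364.7 172.4] wrist fr [129. 174.] fl [387. 174.]
0.5 scene pull [363.6 170.4] wrist fr [122. 179.] fl [389. 179.]
0.55 scene pull [362.4 168.5] wrist fr [114. 184.] fl [392. 185.]
tcp local [-0.1904  0.0496  0.095 ] tip tilt vs lid deg 9.107225805180851
```

View pics/w9.png

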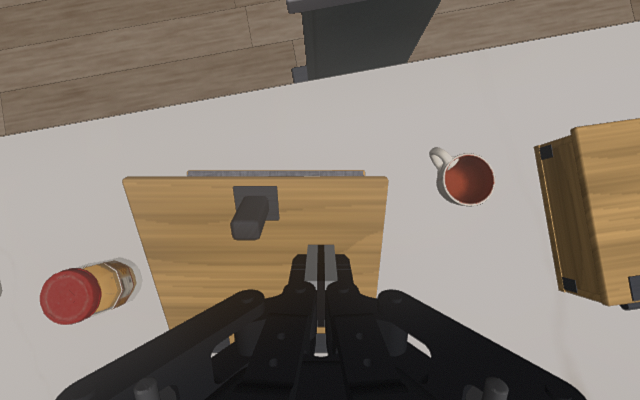

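```bash
python3 -m crank '[{"linear":[0.0015,0.035,0],"dr":[0,0,4],"hand":-1},{"linear":[0.0015,0.06,0],"dr":[0,0,8],"hand":-1},{"linear":[0.0015,0.072,0],"dr":[0,0,8],"hand":-1},{"linear":[0.0015,0.075,0],"dr":[0,0,8],"hand":-1},{"linear":[0.0015,0.075,0],"dr":[0,0,8],"hand":-1}]'; python3 -m crank '[{"linear":[0,0.002,0],"dr":[0,0,0],"hand":-1},{"linear":[0,0.004,0],"dr":[0,0,0],"hand":-1},{"linear":[0,0.006,0],"dr":[0,0,0],"hand":-1},{"linear":[0,0.006,0],"dr":[0,0,0],"hand":-1}]'
python3 - <<'E'
from h import *
import pickle
v=pickle.load(open('Rr.pkl','rb')); p,R,o=tool()
L=Ro.from_euler('z',v[2]).as_matrix()@Ro.from_euler('y',.495).as_matrix()
print('tcp local',(L.T@(p-[v[0],v[1],.07])).round(4),o['contact_force'].round(1))
E
```

```text
t: 18.77
eef_pos: [0.4495, -0.1652, 0.1745]
tool_rot: [0.698, -0.669, 0.233, 0.108]
contact_force: [0.0, -0.2, 0.0]
gripper_width: 0.002
t: 19.1
eef_pos: [0.4473, -0.1644, 0.1699]
tool_rot: [0.698, -0.669, 0.232, 0.108]
contact_force: [-0.4, -0.2, -0.7]
gripper_width: 0.0
tcp local [-0.1768  0.0502  0.0181] [-0.4 -0.2 -0.7]
```

```bash
python3 -m crank '[{"linear":[0,0.001,0],"dr":[0,0,0],"hand":-1},{"linear":[0,0.002,0],"dr":[0,0,0],"hand":-1},{"linear":[0,0.003,0],"dr":[0,0,0],"hand":-1},{"linear":[0,0.004,0],"dr":[0,0,0],"hand":-1},{"linear":[0,0.004,0],"dr":[0,0,0],"hand":-1}]'; python3 -m crank '[{"linear":[0,0.001,0],"dr":[0,0,0],"hand":-1},{"linear":[0,0.0015,0],"dr":[0,0,0],"hand":-1},{"linear":[0,0.0015,0],"dr":[0,0,0],"hand":-1}]'
```

```text
t: 19.52
eef_pos: [0.4452, -0.164, 0.1656]
tool_rot: [0.698, -0.668, 0.232, 0.109]
contact_force: [-0.2, -0.3, 0.6]
gripper_width: -0.004
t: 19.77
eef_pos: [0.4445, -0.1639, 0.1643]
tool_rot: [0.698, -0.668, 0.232, 0.109]
contact_force: [1.1, 0.9, -0.1]
gripper_width: 0.003
```

```bash
python3 -m crank '[{"linear":[0,0.0007,0],"dr":[0,0,0],"hand":-1},{"linear":[0,0.001,0],"dr":[0,0,0],"hand":-1},{"linear":[0,0.001,0],"dr":[0,0,0],"hand":-1}]'
```

```text
t: 20.02
eef_pos: [0.4444, -0.1639, 0.1636]
tool_rot: [0.698, -0.669, 0.232, 0.108]
contact_force: [0.7, 0.4, 1.7]
gripper_width: -0.002
```

```bash
python3 -m crank '[{"linear":[0,0.0007,0],"dr":[0,0,0],"hand":-1},{"linear":[0,0.001,0],"dr":[0,0,0],"hand":-1},{"linear":[0,0.001,0],"dr":[0,0,0],"hand":-1}]'
```

```text
t: 20.27
eef_pos: [0.4443, -0.1639, 0.163]
tool_rot: [0.698, -0.669, 0.232, 0.108]
contact_force: [1.7, 0.5, 4.1]
gripper_width: -0.0
```

```bash
python3 -m crank '[{"linear":[0,0.0003,0],"dr":[0,0,0],"hand":-1},{"linear":[0,0.0005,0],"dr":[0,0,0],"hand":-1},{"linear":[0,0.0005,0],"dr":[0,0,0],"hand":-1},{"linear":[0,0.0005,0],"dr":[0,0,0],"hand":-1}]'; for i in 1 2; do python3 -m crank '[{"linear":[0,0,0],"dr":[0,0,0],"hand":-1},{"linear":[0,0,0],"dr":[0,0,0],"hand":-1},{"linear":[0,0,0],"dr":[0,0,0],"hand":-1},{"linear":[0,0,0],"dr":[0,0,0],"hand":-1},{"linear":[0,0,0],"dr":[0,0,0],"hand":-1},{"linear":[0,0,0],"dr":[0,0,0],"hand":-1}]'; done
```

```text
t: 20.6
eef_pos: [0.4443, -0.1639, 0.1626]
tool_rot: [0.698, -0.669, 0.232, 0.108]
contact_force: [2.9, -0.2, 5.1]
gripper_width: 0.004
t: 21.1
eef_pos: [0.4443, -0.1639, 0.1626]
tool_rot: [0.698, -0.669, 0.232, 0.108]
contact_force: [3.6, -0.1, 5.5]
gripper_width: -0.001
t: 21.6
eef_pos: [0.4443, -0.1639, 0.1626]
tool_rot: [0.698, -0.669, 0.232, 0.108]
contact_force: [3.9, -0.3, 5.6]
gripper_width: 0.005
```

```bash
python3 -m crank '[{"linear":[0,-0.01,0],"dr":[0,0,0],"hand":-1},{"linear":[0,-0.04,0],"dr":[0,0,0],"hand":-1},{"linear":[0,-0.08,0],"dr":[0,0,0],"hand":-1},{"linear":[0,-0.11,0],"dr":[0,0,0],"hand":-1},{"linear":[0,-0.13,0.03],"dr":[0,0,-7],"hand":-1},{"linear":[0,-0.13,0.07],"dr":[0,0,-14],"hand":-1},{"linear":[0,-0.13,0.1],"dr":[0,0,-20],"hand":-1},{"linear":[0,-0.13,0.1],"dr":[0,0,-20],"hand":-1},{"linear":[0,-0.13,0.1],"dr":[0,0,-20],"hand":-1},{"linear":[0,-0.13,0.1],"dr":[0,0,-20],"hand":-1}]'
python3 - <<'E'
from h import *
import pickle
s,c=cam('scene'),cam('wrist'); im=bot.read_camera('wrist'); sc=bot.read_camera('scene')
for nm in('L','Rr'):
    v=pickle.load(open(nm+'.pkl','rb'))
    for a in(0,.05,.5):
        print(nm,a,'wrist',[proj(c,lidpts([*v[:3],a],P[k])[0]).round(0).tolist() for k in('pull','fl','fr')],'scene pull',proj(s,lidpts([*v[:3],a],P['pull'])[0]).round(1))
for n in('wrist','scene'): print(n,[(round(d['score'],2),d['xy']) for d in bot.place_of(n,'pull_1')])
for t in ['pepper_mill','espresso_cup','honey_jar','lime']: print(t,[(round(d['score'],2),np.round(d['xy']).tolist()) for d in bot.place_of('scene',t)][:1])
cv2.imwrite('pics/m10.png',np.vstack([im[:,:],cv2.resize(sc[130:300,220:440],(640,495))])); cv2.imwrite('pics/m10.png',cv2.resize(cv2.imread('pics/m10.png'),None,fx=.66,fy=.66))
E
```

```text
t: 22.43
eef_pos: [0.5209, -0.0765, 0.2771]
tool_rot: [0.706, -0.699, 0.113, -0.014]
contact_force: [0.1, -0.8, -0.2]
gripper_width: -0.002
L 0 wrist [[603.0, 64.0], [677.0, 38.0], [484.0, 67.0]] scene pull [308.7 236.1]
L 0.05 wrist [[612.0, 64.0], [688.0, 35.0], [489.0, 65.0]] scene pull [308.2 233.7]
L 0.5 wrist [[702.0, 89.0], [816.0, 32.0], [549.0, 71.0]] scene pull [298.5 212.1]
Rr 0 wrist [[175.0, 119.0], [278.0, 103.0], [94.0, 102.0]] scene pull [370.9 191.3]
Rr 0.05 wrist [[171.0, 120.0], [277.0, 102.0], [87.0, 102.0]] scene pull [370.5 189.2]
Rr 0.5 wrist [[129.0, 159.0], [263.0, 121.0], [12.0, 120.0]] scene pull [363.6 170.4]
wrist [(0.79, [603.2, 62.6]), (0.69, [125.9, 158.9]), (0.61, [574.6, 228.9])]
scene [(0.93, [364.4, 171.6]), (0.74, [281.8, 218.4]), (0.68, [306.5, 233.2]), (0.21, [269.5, 230.2])]
pepper_mill [(0.91, [278.0, 218.0])]
espresso_cup [(0.53, [340.0, 235.0])]
honey_jar [(0.66, [373.0, 189.0])]
lime [(0.74, [315.0, 295.0])]
```

View pics/m10.png

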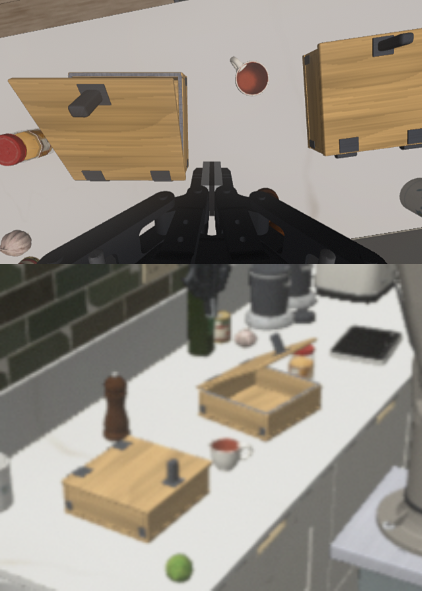

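```bash
python3 -c "
from station import bot
print(bot.hand_in())"
```

```text
the job is handed in; nothing more can be done
None
```

The left box has the worn hinge. I tested both boxes and handed the job in at about 22.5 s of the 70 s allowed.

- **Left lid (worn):** it lifted with only about 3 N and stood by itself at about 0.5 rad. It gave way at roughly 1 to 2 N of pressing. I pushed it shut until the seat pushed back with a measured 7.7 N, a little above the 5 N you asked for but under the 12 N limit.
- **Right lid (sound):** lifting it loaded the tool with about 16 N. It stood released at about 0.49 to 0.51 rad and kept that angle under about 6 to 7 N for just over a second. I left it standing.

**Last checks**
- **Right lid:** the wrist camera's pull position is within about 3 pixels of that for 0.5 rad.
- **Left lid:** the wrist camera matches fully shut (603 against 603 pixels across). The fingertip height when the seat took the load, about 79 mm, also matches a shut lid.
- **Robot:** it stood clear with about zero force.
- **Bystanders:** the four things appear where they were at the start. The pepper mill's network point shifted about 5 pixels, but the robot never went near it.

**Less certain:** the scene camera put the left pull about 3 pixels off the shut position, which taken alone would suggest about 0.05 rad. I put that down to network error, because the press height and the wrist view both disagree with it. I did not touch the lid again to confirm.

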